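# Put the dissecting plate away in the rack

## Robot

A 7-joint arm with a two-finger parallel gripper is mounted at the origin on the work surface. World frame = base frame: x ahead of the robot, y to its left, z up, the work surface at z = 0. Lengths are in m, angles in rad, forces in N, time in s.
With the tool pointing down it reaches from about 0.4 to 0.85 m from the base axis. Payload 4.5 kg.
Tool frame: the origin (TCP) lies midway between the tips of the shut fingers; the grasp point (between the pads) lies 19 mm behind it; z points along the fingers, y is the direction in which the jaws open and shut (so a half turn about z gives the same grasp; the last joint's range is limited). The gripper opens to 88 mm and grips with 3 to 60 N. Pads are 18 mm wide; open, the fingers measure 123 mm over their backs; the gripper's body (75 mm by 187 mm) begins 45 mm behind the grasp point.
Start: joints at [1.215, 0.689, -0.195, 1.565, 0.157, 0.902, -0.215], TCP at [0.238, -0.578, 0.239] pointing down, gripper open.
Joint ranges: [-3.01, 3.01], [-0.46, 2.08], [-1.47, 1.51], [0.13, 2.56], [-1, 4.14], [0.04, 2.09], [-2.66, 2.66]. Speed limits (rad/s): [2.57, 2.57, 3.14, 3.14, 3.14, 3.14, 3.14].

## Interface

Orientations are given as a 3x3 rotation matrix whose columns are the frame's x, y, z axes.
In Python, from rig import ctrl, imaging gives the robot as it stands.
- The arm moves only by the shell command python3 -m jog 'ROWS'. ROWS is JSON, a list of rows, each an object with "fingers": the finger opening in m, from 0 to 0.0881; "travel": the shift along the world's x, y, z in m, a list of three; "angular": the turn, a rotation vector about the world's x, y, z in degrees, a list of three. A call has 1 to 8 rows; each row shifts and turns the commanded pose from where the row before left it; what a row does not reach is not made up. A row lasts 1/10 s, in which the tool goes at most 50 mm and 8.59 degrees, less where a joint would pass 70% of its speed; a pose out of reach is approached as far as the arm can. A call is refused whole if a number of a shift passes 0.05 or a number of a turn 8.59, either way. A call with a gripper value outside its range is refused whole. The fingers move at their own pace and stop on an object; the grip force is fixed at half the most. Time passes only in rows, so rows that do not move let the fingers close. It gives the time, the measured TCP pose, the force and the opening at its end, in the units of the state.
- ctrl.read_state(): the state, without advancing time (a new reading comes with each control period).
- imaging.capture(name): name is "scene" or "top" or "wrist"; returns a dict with "img" (384x512x3 uint8, blue, green, red), "fx", "fy", "cx", "cy" (pixels), "rvec" (rotation vector, rad) and "tvec" (3), from world to camera coordinates, as OpenCV has them. Camera axes: x right, y down, z forward; pixel columns grow to the right and rows downward; lengths in m; the calibration is good to about 2 mm. A picture is of the moment at which its call begins. There is no depth.
- ctrl.job_done(): hands the job in, once; it reports no verdict.
The state is a dict: "t": time; "joint_pos": joint angles; "joint_vel": joint speeds; "joint_efforts": joint torques, N m; "eef_pos": TCP position; "ee_rot": TCP orientation; "force": force on the tool from outside, world axes, zero at the start; "moment": the same for the moment, N m; "gripper_width": opening from 0.0 (shut) to 1.0 (fully open).
Only numpy, scipy, OpenCV 4.12 (cv2) and the standard library are available. Lean on these libraries where they do the work, as an engineer would, in place of code of your own. Each camera call takes 0.05 s, during which the arm holds its last target. There are 200 camera calls.

## Task

Clear up after the dissection class: take the tall, wide cream plate out of its draining stand and stand it upright in the one empty slot of the steel rack, fully down on the slot's floor. Lower it in rather than letting it drop, and leave the two low plates standing in their slots.

Things in the scene. Friction and masses are not known exactly. Their poses are not given: they have to be found in the camera images.
- plate_grip (a point): Centre of the grip strip (60 x 10 x 38 mm, x y z) at the top of the wanted cream plate: 90 mm wide (x), 6 thick (y), 150 tall (z up), 160 g. 19 mm below its top edge, 131 mm above its bottom. Grip here from above, closing along y. It stands in a low grey stand, 4 mm above the table; guides 56 mm high;. An equally tall plate, 50 mm wide, stands in a stand beside it: not wanted.
- slot (a point): Centre of the empty slot's floor, 10 mm above the table; z up. The plate's width goes along the slot's x, either way round. The grey guides at both ends leave 9 mm (y) up to 34 mm above the floor, then flare to 28 mm wide at 52 mm, their top; 100 mm long (x) between end stops. The steel rack has three slots 34 mm apart along y; any of them can be the empty one.
- low_a_mid (a point): Centre (half-way up) of one of the two low cream plates standing loose in the rack's other slots: 90 mm wide (x), 6 mm thick (y), 85 mm tall (z), no grip strip, 100 g. Its top edge is 95 mm above the table.
- low_b_mid (a point): Centre (half-way up) of the other low plate, of the same kind and size.
Things that resemble listed ones, but are neither listed nor needed, are in the scene too. Leave any black or turquoise look-alike of the part that bears plate_grip alone.

How it is judged:
By the outcome, as a careful person would: the job done as asked, in the order asked, and still so for the second after the job is handed in, with the robot touching nothing.
It also fails if it takes over 38 s, if anything falls off the work surface, if the arm or the gripper's body presses on something with over 40 N, if the wrist force passes 120 N, or if a joint passes its speed limit or range.

## Working session

There is one attempt and no reset: what is moved stays moved. The work goes in short steps, Python scripts to look and compute and a shell command to move; the robot and the scene stay as the last step left them, time stands still between calls to the robot, and variables do not carry over. Pictures are saved under pics/ and viewed, about 8 in all and at most 12, crops included, and the job is handed in when it is done.

```bash
mkdir -p pics; cat > h.py <<'E'
import cv2, numpy as np
from rig import ctrl, imaging
def cap(n,f):
    d=imaging.capture(n); cv2.imwrite(f'pics/{f}.png',d['img'])
    np.save(f'pics/{f}.npy',np.array([d,],dtype=object),allow_pickle=True); return d
def load(f): return np.load(f'pics/{f}.npy',allow_pickle=True)[0]
def cam(d):
    R=cv2.Rodrigues(np.array(d['rvec'],float))[0]; t=np.array(d['tvec'],float).ravel(); return R,t
def onplane(d,u,v,z):
    R,t=cam(d); c=-R.T@t; r=R.T@np.array([(u-d['cx'])/d['fx'],(v-d['cy'])/d['fy'],1.]); return c+r*(z-c[2])/r[2]
def proj(d,p):
    R,t=cam(d); q=R@np.array(p)+t; return q[0]/q[2]*d['fx']+d['cx'],q[1]/q[2]*d['fy']+d['cy']
E
python3 - <<'E'
from h import *
a=cap('scene','s0');b=cap('top','t0')
for d in(a,b):
    R,t=cam(d);print(-R.T@t,R[2],d['fx'])
cv2.imwrite('pics/v0.png',np.vstack([a['img'],b['img']])[:, :] if 0 else cv2.resize(np.hstack([a['img'],b['img']]),(800,300)))
s=ctrl.read_state();print(s['t'],s['eef_pos'],s['ee_rot'],s['gripper_width'])
E
```

```text
[ 0.9430923  -0.76450264  0.90545845] [-0.39155729  0.64395791 -0.65726791] 464.6491583860841
[0.28446546 0.02638365 1.15968585] [ 0.19373669 -0.01329841 -0.98096343] 482.8943763099648
0.1 [ 0.23726279 -0.57760062  0.2380042 ] [[ 9.24919192e-01  3.80163047e-01 -7.38659285e-04]
 [ 3.80163743e-01 -9.24918045e-01  1.46233994e-03]
 [-1.27271695e-04 -1.63335775e-03 -9.99998658e-01]] 0.9969019044892174
```

View pics/t0.png

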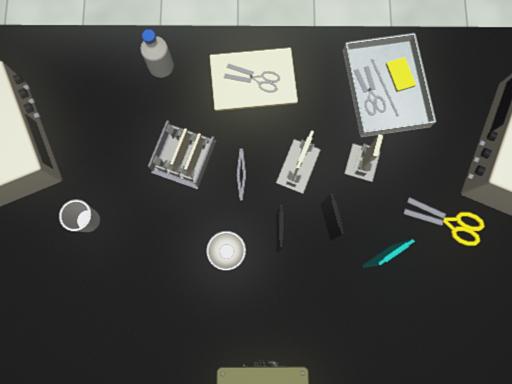

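View pics/s0.png

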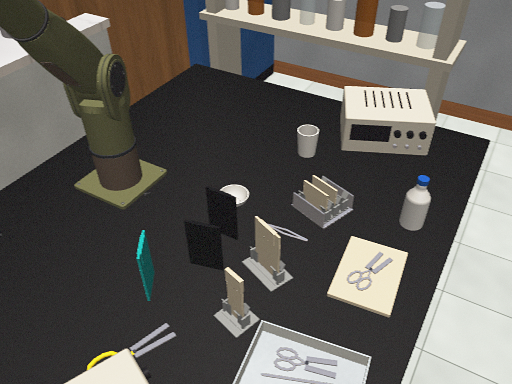

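```bash
python3 - <<'E'
from h import *
a=load('s0')['img'];b=load('t0')['img']
r=lambda i,x,y,w,h:cv2.resize(i[y:y+h,x:x+w],(400,300),interpolation=cv2.INTER_CUBIC)
cv2.imwrite('pics/v1.png',np.vstack([np.hstack([r(b,135,110,100,75+5)[:],r(b,270,120,120,90)]),np.hstack([r(a,280,165,88,66),r(a,200,200,120,140)])]))
E
```

```text
(no output)
```

View pics/v1.png

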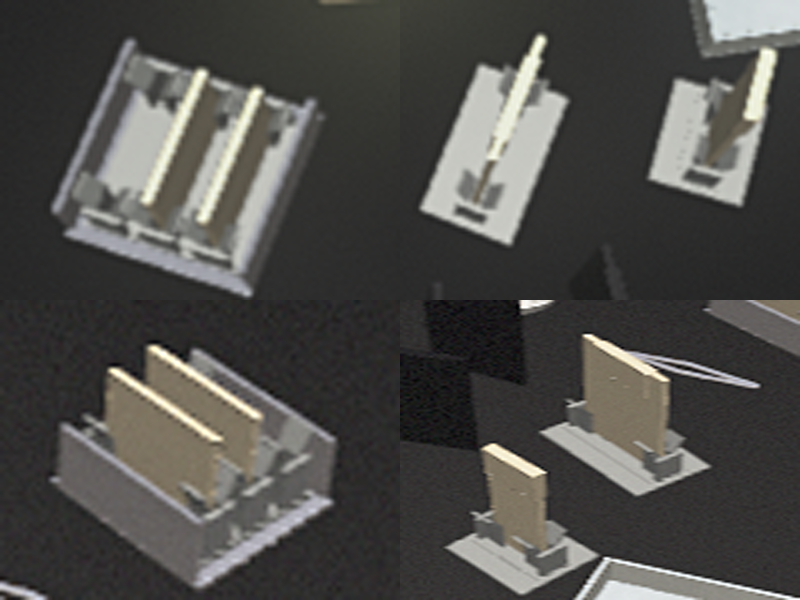

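```bash
python3 - <<'E'
from h import *
d=load('t0')
def e(n,p,q,z):
    P=onplane(d,*p,z);Q=onplane(d,*q,z);v=P-Q;print(n,P,Q,'mid',(P+Q)/2,np.hypot(*v[:2]),np.degrees(np.arctan2(v[1],v[0])))
    return (P+Q)/2,v/np.linalg.norm(v)
e('plate',(312,131.4),(297,168),.154)
a,va=e('A',(185.7,128.7),(172,164.1),.095)
b,vb=e('B',(199.5,134),(186.2,168.7),.095)
n=a-b;print(n,np.linalg.norm(n),a+n)
s=ctrl.read_state();print(s['ee_rot'],s['joint_pos'])
E
```

```text
plate [ 0.60929261 -0.1053779   0.154     ] [ 0.52740243 -0.07113379  0.154     ] mid [ 0.56834752 -0.08825584  0.154     ] 0.08876181844919155 -22.693274514312346
A [0.63456245 0.17757503 0.095     ] [0.55077227 0.20639167 0.095     ] mid [0.59266736 0.19198335 0.095     ] 0.08860695191792654 -18.978824876516725
B [0.62188623 0.14563981 0.095     ] [0.54006236 0.17402049 0.095     ] mid [0.5809743  0.15983015 0.095     ] 0.08660605619741445 -19.129141117087773
[0.01169306 0.0321532  0.        ] 0.0342133869564388 [0.60436042 0.22413655 0.095     ]
[[ 9.24919192e-01  3.80163047e-01 -7.38659285e-04]
 [ 3.80163743e-01 -9.24918045e-01  1.46233994e-03]
 [-1.27271695e-04 -1.63335775e-03 -9.99998658e-01]] [ 1.21475758  0.68987879 -0.19450837  1.56623644  0.15729666  0.90250526
 -0.21503028]
```

```bash
R='{"fingers":0.088,"travel":[0.0275,0.041,0],"angular":[0,0,-3.75]}'; : ; python3 -m jog '[{"fingers":0.088,"travel":[0.0275,0.041,0],"angular":[0,0,-3.75]},{"fingers":0.088,"travel":[0.0275,0.041,0],"angular":[0,0,-3.75]},{"fingers":0.088,"travel":[0.0275,0.041,0],"angular":[0,0,-3.75]},{"fingers":0.088,"travel":[0.0275,0.041,0],"angular":[0,0,-3.75]},{"fingers":0.088,"travel":[0.0275,0.041,0],"angular":[0,0,-3.75]},{"fingers":0.088,"travel":[0.0275,0.041,0],"angular":[0,0,-3.75]}]'
```

```text
t: 0.7
eef_pos: [0.4032, -0.3302, 0.2386]
ee_rot: [[1.0, -0.006, -0.0], [-0.006, -1.0, 0.0], [-0.0, -0.0, -1.0]]
force: [0.7, 0.0, 0.2]
gripper_width: 0.998
```

```bash
python3 -m jog '[{"fingers":0.088,"travel":[0.0275,0.04,0],"angular":[0,0,-3.75]},{"fingers":0.088,"travel":[0.0275,0.04,0],"angular":[0,0,-3.75]},{"fingers":0.088,"travel":[0.0275,0.04,0],"angular":[0,0,-3.75]},{"fingers":0.088,"travel":[0.0275,0.04,0],"angular":[0,0,-3.75]},{"fingers":0.088,"travel":[0.0275,0.04,0],"angular":[0,0,-3.75]},{"fingers":0.088,"travel":[0.0275,0.042,0],"angular":[0,0,-3.5]},{"fingers":0.088,"travel":[0,0,0],"angular":[0,0,0]}]'
python3 - <<'E'
from h import *
d=cap('wrist','w0')
R,t=cam(d);print(-R.T@t,R[2])
im=cv2.resize(d['img'],(768,576))
cv2.imwrite('pics/w0v.png',im)
E
```

```text
t: 1.4
eef_pos: [0.5714, -0.0802, 0.2381]
ee_rot: [[0.929, -0.369, 0.003], [-0.37, -0.929, 0.006], [0.0, -0.006, -1.0]]
force: [-0.2, 1.0, 0.3]
gripper_width: 1.004
[ 0.63848809 -0.10777177  0.38355948] [-0.26073954  0.11082367 -0.95902711]
```

View pics/w0v.png

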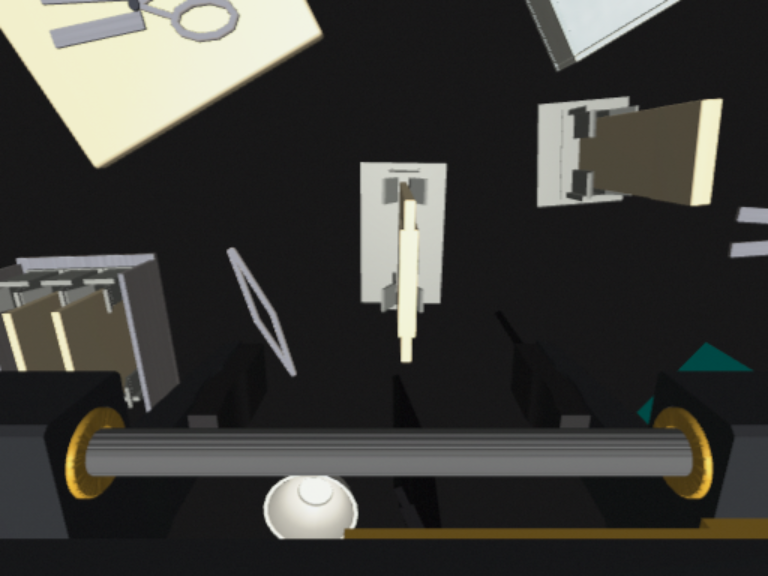

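```bash
python3 - <<'E'
from h import *
d=load('w0')
P=onplane(d,410/1.5,200/1.5,.154);Q=onplane(d,406/1.5,361/1.5,.154);v=P-Q
print(P,Q,(P+Q)/2,np.hypot(*v[:2]),np.degrees(np.arctan2(v[1],v[0])))
for y in((240,330)):
    pass
P=onplane(d,409/1.5,230/1.5,.154);Q=onplane(d,407/1.5,337/1.5,.154);print((P+Q)/2,np.linalg.norm(P-Q))
s=ctrl.read_state();print(s['eef_pos'],np.degrees(np.arctan2(s['ee_rot'][1][0],s['ee_rot'][0][0])))
E
```

```text
[ 0.61383756 -0.1080124   0.154     ] [ 0.53193243 -0.07422803  0.154     ] [ 0.57288499 -0.09112022  0.154     ] 0.088599289919488 -22.415248037791944
[ 0.57253933 -0.09102693  0.154     ] 0.05901926059485922
[ 0.56903305 -0.08507457  0.23803609] -21.916205862670633
```

```bash
python3 -m jog '[{"fingers":0.088,"travel":[0.003,-0.0055,-0.03],"angular":[0,0,-0.5]},{"fingers":0.088,"travel":[0,0,-0.04],"angular":[0,0,0]},{"fingers":0.05,"travel":[0,0,-0.035],"angular":[0,0,0]},{"fingers":0.04,"travel":[0,0,-0.016],"angular":[0,0,0]},{"fingers":0.03,"travel":[0,0,0],"angular":[0,0,0]}]'
python3 - <<'E'
from h import *
d=cap('wrist','w1')
cv2.imwrite('pics/w1v.png',cv2.resize(d['img'],(640,480)))
E
```

```text
t: 1.95
eef_pos: [0.5675, -0.0973, 0.1153]
ee_rot: [[0.92, -0.391, -0.006], [-0.391, -0.92, -0.0], [-0.006, 0.003, -1.0]]
force: [-0.2, -0.2, 0.7]
gripper_width: 0.75
```

View pics/w1v.png

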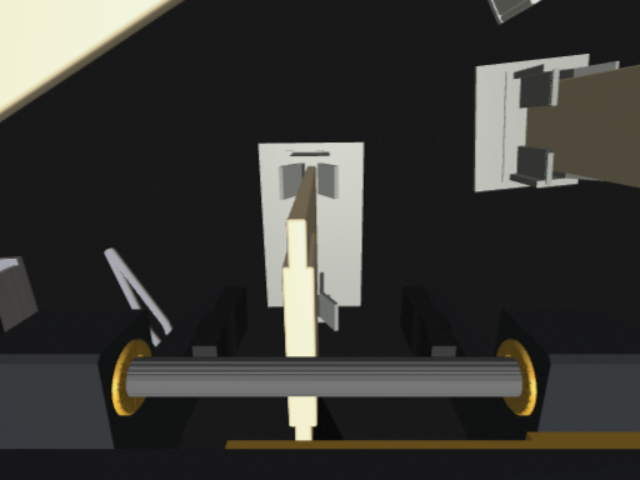

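```bash
python3 - <<'E'
from h import *
d=load('w1');k=.8
P=onplane(d,298*k,219*k,.154);Q=onplane(d,304*k,436*k,.154);v=P-Q
print(P,Q,(P+Q)/2,np.hypot(*v[:2]),np.degrees(np.arctan2(v[1],v[0])))
P=onplane(d,300*k,267*k,.154);Q=onplane(d,303*k,426*k,.154);print((P+Q)/2,np.linalg.norm(P-Q))
for i in range(3):
    s=ctrl.read_state();print(s['eef_pos'],np.degrees(np.arctan2(s['ee_rot'][1][0],s['ee_rot'][0][0])))
print(proj(d,s['eef_pos']),s['t'],s['force'])
E
```

```text
[ 0.6139401  -0.10866215  0.154     ] [ 0.54166616 -0.07846887  0.154     ] [ 0.57780313 -0.09356551  0.154     ] 0.07832723809605353 -22.67330178503416
[ 0.57292091 -0.09149981  0.154     ] 0.05908980012659253
[ 0.5689332  -0.09731488  0.11695327] -23.02171644005892
[ 0.5689332  -0.09731488  0.11695327] -23.02171644005892
[ 0.5689332  -0.09731488  0.11695327] -23.02171644005892
(np.float64(258.2690638250913), np.float64(243.11516844335986)) 2.0 [-0.16454324 -0.9096164  -0.52447823]
```

```bash
python3 -m jog '[{"fingers":0.06,"travel":[0.0035,0.0058,0],"angular":[0,0,0.4]},{"fingers":0.04,"travel":[0,0,0],"angular":[0,0,0]},{"fingers":0.025,"travel":[0,0,0],"angular":[0,0,0]},{"fingers":0.0,"travel":[0,0,0],"angular":[0,0,0]},{"fingers":0.0,"travel":[0,0,0],"angular":[0,0,0]},{"fingers":0.0,"travel":[0,0,0],"angular":[0,0,0]}]'
```

```text
t: 2.6
eef_pos: [0.5739, -0.0901, 0.1179]
ee_rot: [[0.924, -0.383, 0.0], [-0.383, -0.924, -0.0], [0.0, 0.0, -1.0]]
force: [0.1, 0.4, -0.1]
gripper_width: 0.251
```

```bash
python3 -m jog '[{"fingers":0.0,"travel":[0,0,0],"angular":[0,0,0]},{"fingers":0.0,"travel":[0,0,0],"angular":[0,0,0]},{"fingers":0.0,"travel":[0,0,0],"angular":[0,0,0]},{"fingers":0.0,"travel":[0,0,0],"angular":[0,0,0]}]'
```

```text
t: 3.0
eef_pos: [0.5738, -0.0903, 0.1177]
ee_rot: [[0.924, -0.383, -0.0], [-0.383, -0.924, -0.0], [-0.0, 0.001, -1.0]]
force: [0.2, -1.2, 0.8]
gripper_width: 0.108
```

```bash
python3 -m jog '[{"fingers":0.0,"travel":[0,0,0.015],"angular":[0,0,0]},{"fingers":0.0,"travel":[0,0,0.025],"angular":[0,0,0]},{"fingers":0.0,"travel":[0,0,0.03],"angular":[0,0,0]},{"fingers":0.0,"travel":[0,0,0.03],"angular":[0,0,0]},{"fingers":0.0,"travel":[0,0,0.02],"angular":[0,0,0]},{"fingers":0.0,"travel":[0,0,0.01],"angular":[0,0,0]}]' && python3 -m jog '[{"fingers":0.0,"travel":[0.003,0.02,0],"angular":[0,0,0.4]},{"fingers":0.0,"travel":[0.004,0.04,0],"angular":[0,0,0.5]},{"fingers":0.0,"travel":[0.004,0.045,0],"angular":[0,0,0.5]},{"fingers":0.0,"travel":[0.004,0.045,0],"angular":[0,0,0.5]},{"fingers":0.0,"travel":[0.004,0.045,0],"angular":[0,0,0.5]},{"fingers":0.0,"travel":[0.004,0.045,0],"angular":[0,0,0.5]},{"fingers":0.0,"travel":[0.004,0.04,0],"angular":[0,0,0.5]},{"fingers":0.0,"travel":[0.004,0.03,0],"angular":[0,0,0]}]' && python3 -m jog '[{"fingers":0.0,"travel":[0,0.005,0],"angular":[0,0,0]},{"fingers":0.0,"travel":[0,0,0],"angular":[0,0,0]},{"fingers":0.0,"travel":[0,0,0],"angular":[0,0,0]}]'
python3 - <<'E'
from h import *
d=cap('wrist','w2');t=cap('top','t2');s=cap('scene','s2')
r=cv2.resize(t['img'][90:210,110:270],(400,300),interpolation=cv2.INTER_CUBIC)
q=cv2.resize(s['img'][80:260,230:470],(400,300),interpolation=cv2.INTER_CUBIC)
cv2.imwrite('pics/v2.png',np.hstack([r,q]))
cv2.imwrite('pics/w2v.png',cv2.resize(d['img'],(768,576)))
E
```

```text
t: 3.6
eef_pos: [0.5746, -0.0899, 0.2494]
ee_rot: [[0.924, -0.383, 0.003], [-0.383, -0.924, -0.0], [0.002, -0.001, -1.0]]
force: [0.7, -0.2, -1.5]
gripper_width: 0.108
t: 4.4
eef_pos: [0.6036, 0.224, 0.2463]
ee_rot: [[0.946, -0.324, -0.003], [-0.324, -0.946, 0.001], [-0.003, -0.0, -1.0]]
force: [1.1, -0.3, -1.2]
gripper_width: 0.114
t: 4.7
eef_pos: [0.6047, 0.2226, 0.2471]
ee_rot: [[0.944, -0.33, -0.001], [-0.33, -0.944, -0.002], [-0.0, 0.003, -1.0]]
force: [-0.0, -0.4, -2.2]
gripper_width: 0.111
```

View pics/w2v.png

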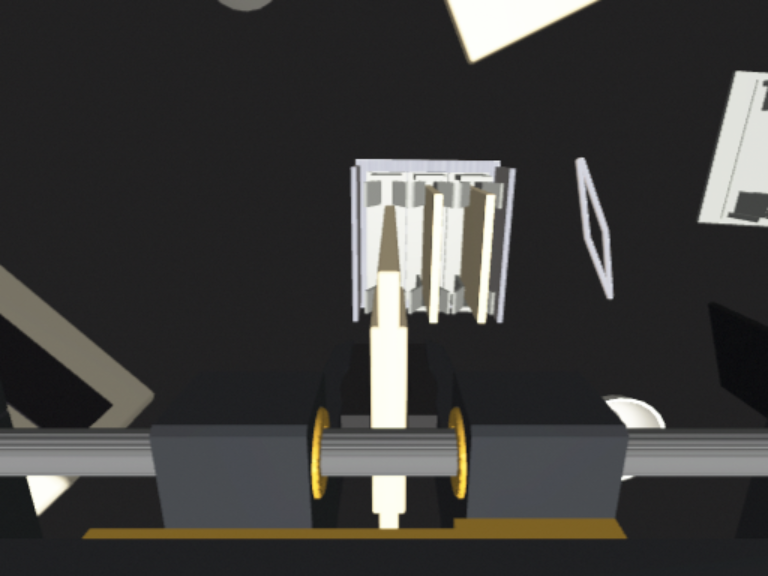

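View pics/v2.png

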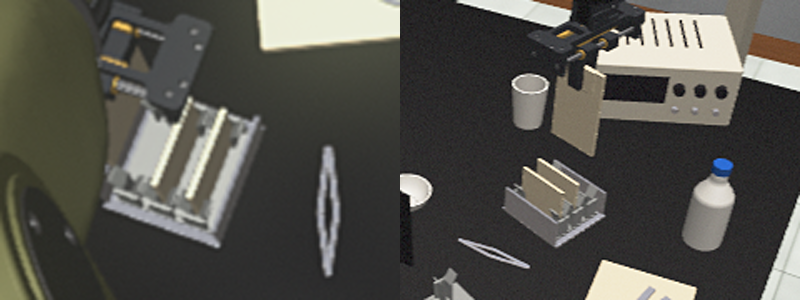

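```bash
python3 - <<'E'
from h import *
d=load('w2');k=1/1.5
g=lambda u,v,z:onplane(d,u*k,v*k,z)
s=ctrl.read_state();R=np.array(s['ee_rot']);T=np.array(s['eef_pos']);print(T,np.degrees(np.arctan2(R[1,0],R[0,0])),s['t'])
def e(n,P,Q):
    v=P-Q;print(n,(P+Q)/2,np.hypot(*v[:2]),np.degrees(np.arctan2(v[1],v[0])));return (P+Q)/2
a=e('A',g(438,193,.095),g(434,321,.095));b=e('B',g(490,194,.095),g(482,321,.095))
print('slot',2*a-b, np.linalg.norm(a-b))
# tool-frame coords of points relative to TCP
f=lambda p:(R.T@(p-T))[:2]*1000
print('A,B rel',f(a),f(b))
print('held far bottom',f(g(390,205,.134)),'held top far',f(g(389,271,.284)),'guides',f(g(373,194,.055)),f(g(408,193,.055)))
for z in(.06,.01):print('walls',z,f(g(355,168,z)),f(g(505,168,z)))
E
```

```text
[0.60514515 0.22267787 0.24773291] -19.286502732717093 4.85
A [0.59694689 0.19119629 0.095     ] 0.08853836102119314 -19.331635605237526
B [0.58546537 0.1594316  0.095     ] 0.08792510613955226 -19.30570008865006
slot [0.60842842 0.22296098 0.095     ] 0.033776039547635445
A,B rel [ 2.62512898 32.21854895] [ 2.27958354 65.99279086]
held far bottom [43.54475406  0.97302126] held top far [4.39925403e+01 3.44621808e-02] guides [ 42.77842558 -11.16332667] [43.49008006 14.56630743]
walls 0.06 [ 61.45208041 -23.65229819] [61.41934412 83.34467377]
walls 0.01 [ 59.82291866 -27.17265959] [59.78526012 95.91243487]
```

```bash
python3 -m jog '[{"fingers":0.0,"travel":[0.002,0,-0.015],"angular":[0,0,0]},{"fingers":0.0,"travel":[0,0,-0.02],"angular":[0,0,0]},{"fingers":0.0,"travel":[0,0,-0.02],"angular":[0,0,0]},{"fingers":0.0,"travel":[0,0,-0.015],"angular":[0,0,0]},{"fingers":0.0,"travel":[0,0,-0.005],"angular":[0,0,0]},{"fingers":0.0,"travel":[0,0,0],"angular":[0,0,0]}]'
python3 - <<'E'
from h import *
d=cap('wrist','w3');s=cap('scene','s3')
r=cv2.resize(d['img'][90:290,200:400],(400,400),interpolation=cv2.INTER_CUBIC)
q=cv2.resize(s['img'][110:240,280:410],(400,400),interpolation=cv2.INTER_CUBIC)
cv2.imwrite('pics/v3.png',np.hstack([r,q]))
E
```

```text
t: 5.45
eef_pos: [0.6064, 0.2243, 0.1715]
ee_rot: [[0.945, -0.328, -0.002], [-0.328, -0.945, -0.001], [-0.002, 0.002, -1.0]]
force: [-0.9, 0.6, -1.4]
gripper_width: 0.113
```

View pics/v3.png

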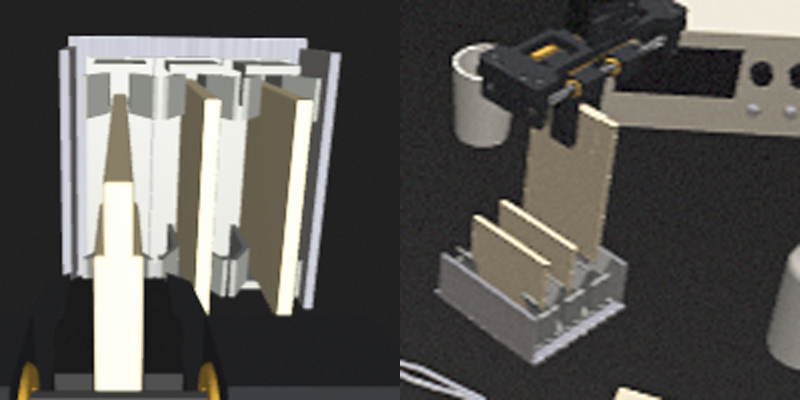

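```bash
python3 -m jog '[{"fingers":0.0,"travel":[0,0,-0.008],"angular":[0,0,0]},{"fingers":0.0,"travel":[0,0,-0.008],"angular":[0,0,0]},{"fingers":0.0,"travel":[0,0,-0.006],"angular":[0,0,0]},{"fingers":0.0,"travel":[0,0,0],"angular":[0,0,0]}]' && python3 -m jog '[{"fingers":0.0,"travel":[0,0,-0.006],"angular":[0,0,0]},{"fingers":0.0,"travel":[0,0,-0.006],"angular":[0,0,0]},{"fingers":0.0,"travel":[0,0,-0.006],"angular":[0,0,0]},{"fingers":0.0,"travel":[0,0,0],"angular":[0,0,0]}]'
```

```text
t: 5.95
eef_pos: [0.6061, 0.2248, 0.1495]
ee_rot: [[0.945, -0.327, -0.002], [-0.327, -0.945, -0.001], [-0.002, 0.002, -1.0]]
force: [0.0, 0.3, -1.7]
gripper_width: 0.113
t: 6.35
eef_pos: [0.6062, 0.2248, 0.1316]
ee_rot: [[0.945, -0.327, -0.002], [-0.327, -0.945, -0.001], [-0.002, 0.001, -1.0]]
force: [-0.4, -0.2, -1.6]
gripper_width: 0.111
```

```bash
python3 -m jog '[{"fingers":0.0,"travel":[0,0,-0.003],"angular":[0,0,0]},{"fingers":0.0,"travel":[0,0,-0.002],"angular":[0,0,0]},{"fingers":0.0,"travel":[0,0,-0.0015],"angular":[0,0,0]},{"fingers":0.0,"travel":[0,0,0],"angular":[0,0,0]}]'; python3 -m jog '[{"fingers":0.0,"travel":[0,0,-0.0015],"angular":[0,0,0]},{"fingers":0.0,"travel":[0,0,0],"angular":[0,0,0]}]'
```

```text
t: 6.75
eef_pos: [0.6069, 0.225, 0.1261]
ee_rot: [[0.945, -0.327, -0.0], [-0.327, -0.945, -0.0], [-0.0, 0.0, -1.0]]
force: [-0.0, 0.3, -1.6]
gripper_width: 0.115
t: 6.95
eef_pos: [0.6068, 0.225, 0.1246]
ee_rot: [[0.945, -0.327, -0.0], [-0.327, -0.945, -0.0], [-0.0, 0.0, -1.0]]
force: [-0.9, 0.0, -1.6]
gripper_width: 0.107
```

```bash
python3 -m jog '[{"fingers":0.0,"travel":[0,0,-0.001],"angular":[0,0,0]},{"fingers":0.0,"travel":[0,0,0],"angular":[0,0,0]}]'; python3 -m jog '[{"fingers":0.0,"travel":[0,0,-0.001],"angular":[0,0,0]},{"fingers":0.0,"travel":[0,0,0],"angular":[0,0,0]}]'
```

```text
t: 7.15
eef_pos: [0.6071, 0.225, 0.1238]
ee_rot: [[0.945, -0.328, 0.0], [-0.328, -0.945, 0.0], [0.0, -0.0, -1.0]]
force: [-0.8, 0.2, -1.4]
gripper_width: 0.11
t: 7.35
eef_pos: [0.6072, 0.2252, 0.1237]
ee_rot: [[0.945, -0.327, 0.001], [-0.327, -0.945, 0.0], [0.001, -0.001, -1.0]]
force: [-1.5, 0.9, 5.5]
gripper_width: 0.11
```

Contact is at exactly the predicted floor height. I'll release and withdraw.

```bash
python3 -m jog '[{"fingers":0.02,"travel":[0,0,0],"angular":[0,0,0]},{"fingers":0.04,"travel":[0,0,0],"angular":[0,0,0]},{"fingers":0.06,"travel":[0,0,0],"angular":[0,0,0]},{"fingers":0.06,"travel":[0,0,0],"angular":[0,0,0]},{"fingers":0.06,"travel":[0,0,0],"angular":[0,0,0]}]' && python3 -m jog '[{"fingers":0.06,"travel":[0,0,0.02],"angular":[0,0,0]},{"fingers":0.06,"travel":[0,0,0.03],"angular":[0,0,0]},{"fingers":0.06,"travel":[0,0,0.03],"angular":[0,0,0]},{"fingers":0.06,"travel":[0,0,0.03],"angular":[0,0,0]},{"fingers":0.06,"travel":[-0.02,-0.03,0.02],"angular":[0,0,0]},{"fingers":0.06,"travel":[-0.02,-0.04,0],"angular":[0,0,0]},{"fingers":0.06,"travel":[-0.02,-0.04,0],"angular":[0,0,0]},{"fingers":0.06,"travel":[0,0,0],"angular":[0,0,0]}]'
python3 - <<'E'
from h import *
d=cap('wrist','w4');s=cap('scene','s4')
r=cv2.resize(d['img'],(400,300))
q=cv2.resize(s['img'][110:240,270:430],(400,300),interpolation=cv2.INTER_CUBIC)
cv2.imwrite('pics/v4.png',np.hstack([r,q]))
E
```

```text
t: 7.85
eef_pos: [0.6069, 0.225, 0.1226]
ee_rot: [[0.945, -0.327, -0.0], [-0.327, -0.945, -0.0], [-0.0, 0.0, -1.0]]
force: [0.2, -0.1, -0.0]
gripper_width: 0.544
t: 8.65
eef_pos: [0.5441, 0.1073, 0.2532]
ee_rot: [[0.942, -0.336, -0.003], [-0.336, -0.942, -0.005], [-0.001, 0.006, -1.0]]
force: [0.8, 0.3, -0.5]
gripper_width: 0.679
```

View pics/v4.png

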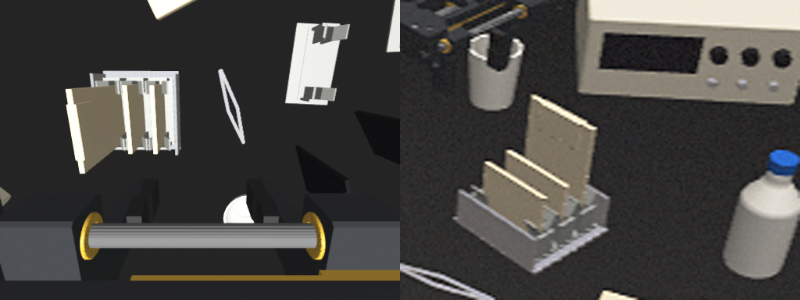

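```bash
python3 -c "
from rig import ctrl
print(ctrl.job_done())"
```

```text
the job is handed in; nothing more can be done
None
```

The wide, tall cream plate now stands upright in the rack's empty slot, the end slot on the robot's left (+y). I handed the job in at about 8.7 s of robot time.

- **Lowering:** I went down in 1–8 mm steps. It touched the floor with the tool at z = 0.1237 m, the height I had worked out, and the contact force was about 5.5 N. I then opened the fingers, moved straight up and pulled clear.
- **Last pictures:** the plate is upright and level, both low plates are still in their slots, the stand is empty and the gripper touches nothing.
- **Checks that disagreed:** before lowering, my slot estimates differed by about 3.5 mm across the slot. Before the grasp, my plate estimates differed by about 5 mm. Closer looks settled both.
- **Not checked:** I did not measure the plate's top edge again after letting go, so "fully down" rests on the contact height and force.

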